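# Free the push-button station from the safety hook and lay it in its tray

## Robot

A 6-joint arm with a two-finger parallel gripper is mounted at the origin on the work surface. World frame = base frame: x ahead of the robot, y to its left, z up, the work surface at z = 0. Lengths are in m, angles in rad, forces in N, time in s.
With the tool pointing down it reaches from about 0.425 to 0.95 m from the base axis. Payload 3.5 kg.
Tool frame: the origin (TCP) lies on the centre line of the jaws, within the pads' length; the fingertips stand 14 mm ahead of it and the grasp point (between the pads) lies 5 mm behind it (tips_ahead is the distance from the TCP to the fingertips, in m); y points along the fingers, z is the direction in which the jaws open and shut, and the axes are right-handed (so a half turn about y gives the same grasp; the last joint's range is limited). The gripper opens to 85 mm and grips with 20 to 120 N. Pads are 22 mm wide; open, the fingers measure 114 mm over their backs; the gripper's body (76 mm by 85 mm) begins 54 mm behind the grasp point. The pads swing forward as they close: fully open they stand 13 mm farther back than shut.
Start: joints at [1.077, 0.286, 1.577, -0, 1.279, -0.15], TCP at [0.227, 0.635, 0.245] pointing down, gripper open.
Joint ranges: [-2.77, 2.77], [-0.9, 2.22], [0.21, 2.48], [-1.53, 4.67], [0.24, 2.81], [-2.84, 2.84]. Speed limits (rad/s): [2.79, 2.79, 3.14, 3.14, 3.14, 3.14].

## Interface

Orientations are given as a unit quaternion [x, y, z, w].
In Python, from plant import get_state, read_camera, sign_off, tips_ahead gives the robot as it stands.
- The arm moves only by the tool send_rows, never from a script. Its argument "plan" is a list of rows, each a list of 2 entries, a list of its own where there are three numbers: the shift along the tool's x, y, z in units of 12 cm (1.0 is 12 cm), then the turn, a rotation vector about the tool's x, y, z in units of 360 degrees (1.0 is 360 degrees). In form: [[[tx, ty, tz], [rx, ry, rz]], ...]. A call has 1 to 12 rows; each row shifts and turns the commanded pose from where the row before left it, along the tool's axes as they then stand; what a row does not reach is not made up. A row lasts 1/10 s, in which the tool goes at most 50 mm and 8.59 degrees, less where a joint would pass 70% of its speed; a pose out of reach is approached as far as the arm can. A call with a number of a shift or a turn outside -1 to 1 is refused whole. A call with a gripper value outside its range is refused whole. "gripper" is the closure, from 0 (fully open) to 1 (shut), set as the call begins (left out, the last holds). The fingers move at their own pace and stop on an object; "grip_force" is the grip in N (left out, the last holds). Time passes only in rows, so rows that do not move let the fingers close. It gives the time, the measured TCP pose, the force and the opening at its end, in the units of the state.
- get_state(): the state, without advancing time (a new reading comes with each control period).
- read_camera(name): name is "scene" or "side" or "wrist"; returns a dict with "img" (400x640x3 uint8, blue, green, red), "fx", "fy", "cx", "cy" (pixels), "D" ([k1, k2, p1, p2, k3] as OpenCV has them; the pictures are not rectified), "world_from_camera" (4x4, takes a point from camera to world coordinates); the wrist camera has in their place "mount" (4x4, takes a point from camera to tool coordinates, whose origin is the TCP and whose axes are the tool frame's). Camera axes: x right, y down, z forward; pixel columns grow to the right and rows downward; lengths in m; the calibration is good to about 2 mm. A picture is of the moment at which its call begins: read the wrist's pose just before it. There is no depth.
- sign_off(): hands the job in, once; it reports no verdict.
The state is a dict: "time": time; "qpos": joint angles; "dq": joint speeds; "joint_efforts": joint torques, N m; "eef_pos": TCP position; "tcp_rot": TCP orientation; "contact_force": force on the tool from outside, world axes, zero at the start; "wrist_torque": the same for the moment, N m; "opening": opening from 0.0 (shut) to 1.0 (fully open).
Only numpy, scipy, OpenCV 4.12 (cv2) and the standard library are available. Lean on these libraries where they do the work, as an engineer would, in place of code of your own. Each camera call takes 0.05 s, during which the arm holds its last target. There are 200 camera calls.

## Task

The grey push-button station is held on the bench by its steel bail, which is caught under the sprung keeper of the small safety hook. Push the station gently towards the hook's shank so that its own bail presses the keeper fully open, keep it pressed while you lift the station off, without forcing anything, and set it down gently, flat and the right way up, in the empty aluminium tray; let go of it and leave the other things on the bench where they are.

Things in the scene. Friction and masses are not known exactly. Their poses are not given: they have to be found in the camera images.
- hook: Safety hook bolted to the bench. Origin: on the bench top under the nominal middle of its throat; x points level from upturned tip to tall shank, z up. Dark base plate 90 x 56 x 5 mm (x -20 to +70). Its grey head (20 mm wide) is clamped in a slot up to 6 mm either way along x from nominal: not measured, does not move in use. Hook and bail must not press on each other with more than 16 N.
- throat (a point): Nominal middle of the throat floor (x 0, z 10 mm in the hook's frame; fixed to the base plate, so the real head is up to 6 mm off along x). From it, nominally: upturned tip x -18.5 to -10.5 mm, top at z 42 mm; shank x +48 to +58 mm, top at z 62 mm.
- heel (a point): Nominal place of the keeper's heel (up to 6 mm off along x): a round steel bar 16 mm long across the hook, its front 10.5 mm beyond the throat's middle, 24 mm above the bench, facing the bail bar. Pushed along +x it swings the keeper back. The spring needs 1 to 2 N at first and 3 to 5 N when the nose is just clear, after 6.2 mm of push; a hard stop follows at 7.3 mm, where the force climbs steeply.
- nose (a point): Nominal tip of the keeper's nose when shut (up to 6 mm off along x), 4 mm before the throat's middle, underside 54.5 mm above the bench; 14 mm wide, it reaches over the bail bar to 6.5 mm from the hook's tip. Pushed back, it moves about three times as far as the bar. Lifted too early, the bar jams under it; lifted while kept pressed on the keeper, the bar slides up past it, and the keeper springs shut.
- station_box (a point): Push-button station: grey plastic box 60 (x) x 50 (y) x 48 mm high with three small black buttons (4 mm proud) on top. This point is the centre of the box, 24 mm over its underside; z up, x points to the bail. At the start it stands on the bench, its x along the hook's x within 0.04 rad. Mass 0.3 to 0.55 kg.
- station_bar (a point): Centre of the bail's cross bar, 76 mm along x and 7 mm up from the box's centre: flat steel 8 mm thick (x), 50 mm long (y), 38 mm high, underside 12 mm above the station's underside. Two 4 mm side straps join it to the box, leaving a window 42 x 42 mm (x, y) round the hook's tip. It starts in the throat within 1 mm of its nominal middle. The station is 110 mm long overall.
- tray: Empty shallow aluminium tray, fixed to the bench: outside 136 (x) x 86 (y) x 15 mm high, walls and floor 3 mm thick. Origin: centre of its underside, on the bench. The station fits lengthwise along x, either way round.
- screwdriver: Screwdriver with red handle, 180 mm long, lying on the bench; leave alone.
- cover: Plain grey box cover 85 x 60 x 30 mm without bail or buttons; leave alone. Origin: centre of its underside.
- bearing: Steel bearing ring, 46 mm across, 14 mm high; leave alone.
- bolt: Steel bolt standing on its head, 24 mm across, 50 mm high; leave alone.
- tape: Grey tape roll, 64 mm across, 18 mm high; leave alone.
- spanner: Steel spanner, 170 mm long; leave alone.
Not all that is in view belongs to the job. What is shaped like the part that bears station_box but brown or red is not meant.

How it is judged:
By the outcome, as a careful person would: the job done as asked, in the order asked, and still so for the second after the job is handed in, with the robot touching nothing.
It also fails if it takes over 72 s, if anything falls off the work surface, if the arm or the gripper's body presses on something with over 40 N, if the wrist force passes 120 N, or if a joint passes its speed limit or range.

## Working session

There is one attempt and no reset: what is moved stays moved. The work goes in short steps, Python scripts to look and compute and a tool call to move; the robot and the scene stay as the last step left them, time stands still between calls to the robot, and variables do not carry over. Pictures are saved under pics/ and viewed, about 8 in all and at most 12, crops included, and the job is handed in when it is done.

Besides the shell and the picture viewer there is one more tool, called after "Request:" as name([rows], argument=value, ...), one row to a line, values as JSON. send_rows: Moves the arm, as the interface text tells. Its arguments: {"type":"object","properties":{"plan":{"type":"array"},"gripper":{"type":"number"},"grip_force":{"type":"number"}},"required":["plan"]}

```bash
ls; mkdir -p pics
python3 - <<'E'
from plant import *
import cv2,numpy as np
s=get_state();print(s, tips_ahead)
for n in("scene","side","wrist"):
    c=read_camera(n);cv2.imwrite(f"pics/{n}0.png",c["img"]);print(n,[c[k] for k in("fx","fy","cx","cy")],c["D"]);print(np.round(c.get("world_from_camera",c.get("mount")),4))
E
```

```text
pics
{'time': 0.0, 'qpos': array([ 1.07700289e+00,  2.87150123e-01,  1.57820679e+00, -1.34897238e-05,
        1.27861495e+00, -1.50011928e-01]), 'dq': array([ 8.73010450e-04, -5.08608662e-04,  1.07424319e-03,  7.44892737e-04,
        1.37921011e-03,  6.42182636e-05]), 'joint_efforts': array([ 5.00766055e-04, -4.05998111e+01, -2.92617989e+01, -1.46812854e-04,
        5.86410257e-03, -4.88734440e-07]), 'eef_pos': array([0.22718402, 0.6349392 , 0.24394139]), 'tcp_rot': array([ 0.69748539, -0.12120781,  0.12068423, -0.69588656]), 'contact_force': array([ 0.11823123,  0.58936571, -0.18027683]), 'wrist_torque': array([-0.04551132, -0.01377441,  0.05201602]), 'opening': 0.9978578785490351} 0.014
scene [399.02891563510684, 399.02891563510684, 317.69490439936055, 194.8183263557301] [-0.06703263  0.          0.          0.          0.        ]
[[-1.2470e-01  7.9260e-01 -5.9680e-01  1.1372e+00]
 [ 9.9220e-01  9.9700e-02 -7.4900e-02  8.5200e-02]
 [ 1.0000e-04 -6.0150e-01 -7.9890e-01  8.7260e-01]
 [ 0.0000e+00  0.0000e+00  0.0000e+00  1.0000e+00]]
side [412.9055037396283, 412.9055037396283, 319.7961062599876, 202.93007970661185] [0.01958449 0.         0.         0.         0.        ]
[[ 0.7481 -0.4927  0.4446  0.0099]
 [-0.6636 -0.5479  0.5093 -0.5994]
 [-0.0073 -0.6761 -0.7368  0.9908]
 [ 0.      0.      0.      1.    ]]
wrist [325.85120485524845, 325.85120485524845, 314.11361310426224, 197.15436902822208] [-0.05439818  0.          0.          0.          0.        ]
[[-3.000e-04  9.587e-01  2.844e-01 -7.250e-02]
 [-1.000e-04 -2.844e-01  9.587e-01 -1.281e-01]
 [ 1.000e+00  3.000e-04  2.000e-04 -5.000e-04]
 [ 0.000e+00  0.000e+00  0.000e+00  1.000e+00]]
```

View pics/scene0.png

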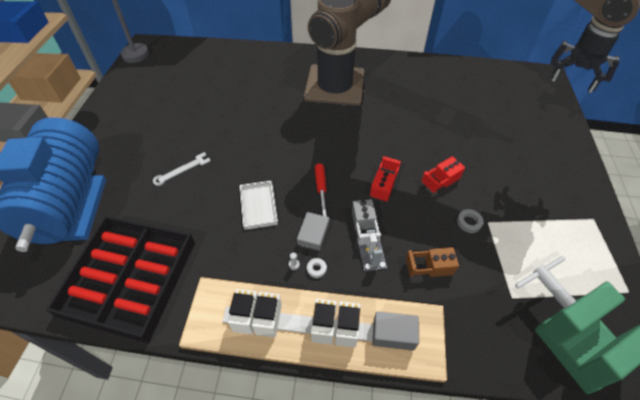

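View pics/side0.png

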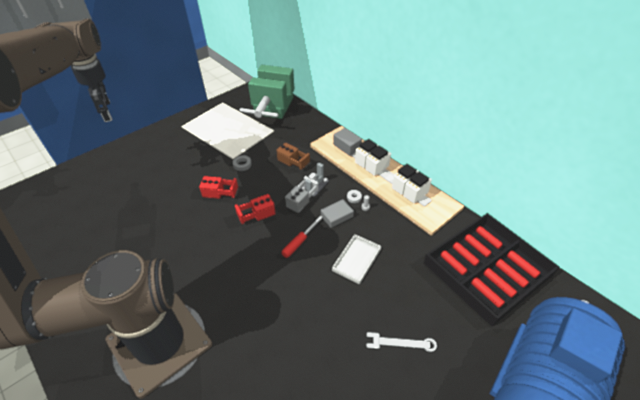

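The scene shows the grey station at about (365,215), the hook at (372,250), the tray at (258,204), the cover at (313,230) and the screwdriver at (321,190). Next I'll get rough positions.

```bash
cat > h.py <<'E'
from plant import *
import cv2,numpy as np
from scipy.spatial.transform import Rotation as R
def grab(n):
    s=get_state();c=read_camera(n)
    if n=="wrist":
        T=np.eye(4);T[:3,:3]=R.from_quat(s["tcp_rot"]).as_matrix();T[:3,3]=s["eef_pos"];c["world_from_camera"]=T@c["mount"]
    c["K"]=np.array([[c["fx"],0,c["cx"]],[0,c["fy"],c["cy"]],[0,0,1]]);return c
def cast(c,uv,z):
    p=cv2.undistortPoints(np.array(uv,float).reshape(-1,1,2),c["K"],np.array(c["D"]))[:,0]
    T=c["world_from_camera"];d=np.c_[p,np.ones(len(p))]@T[:3,:3].T;o=T[:3,3]
    return o+d*((z-o[2])/d[:,2])[:,None]
def proj(c,P):
    T=np.linalg.inv(c["world_from_camera"])
    return cv2.projectPoints(np.array(P,float).reshape(-1,3),cv2.Rodrigues(T[:3,:3])[0],T[:3,3],c["K"],np.array(c["D"]))[0][:,0]
def delta(pos,Rm=None):
    "shift in tool axes (units 12cm) and turn (units 360deg) from the present pose"
    s=get_state();R0=R.from_quat(s["tcp_rot"])
    t=R0.inv().apply(np.array(pos)-s["eef_pos"])/0.12
    r=np.zeros(3) if Rm is None else (R0.inv()*Rm).as_rotvec()/(2*np.pi)
    return np.round(t,3),np.round(r,4)
def down(yaw):
    "tool y down, tool z (jaw) along level direction at angle yaw"
    z=np.array([np.cos(yaw),np.sin(yaw),0]);y=np.array([0,0,-1.]);x=np.cross(y,z)
    return R.from_matrix(np.c_[x,y,z])
E
python3 - <<'E'
from h import *
print(R.from_quat(get_state()["tcp_rot"]).as_matrix().round(3))
c=grab("scene")
for n,uv,z in[("station top",(364,213),.048),("hookbase far",(374,266),.005),("tray",(258,204),.01),("cover",(313,228),.03)]:print(n,cast(c,uv,z).round(3))
cr=c["img"][150:300,220:480];cv2.imwrite("pics/scene_c.png",cv2.resize(cr,None,fx=3,fy=3,interpolation=cv2.INTER_CUBIC))
E
```

```text
[[ 0.941 -0.001  0.337]
 [-0.337 -0.002  0.941]
 [-0.    -1.    -0.002]]
station top [[0.563 0.13  0.048]]
hookbase far [[0.685 0.165 0.005]]
tray [[ 0.543 -0.15   0.01 ]]
cover [[0.612 0.008 0.03 ]]
```

View pics/scene_c.png

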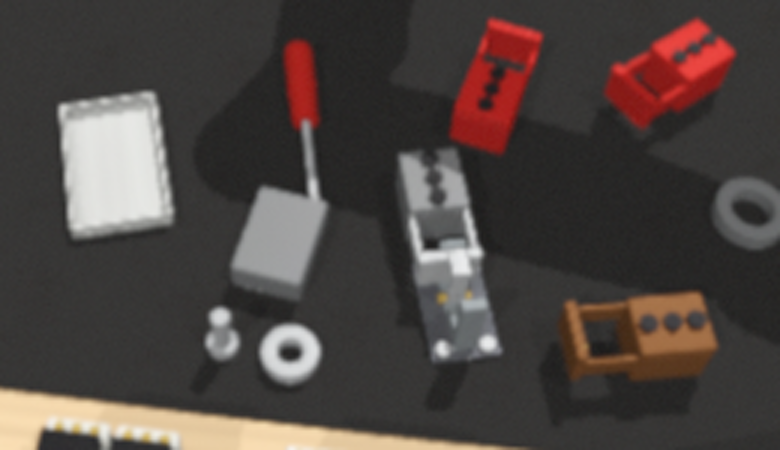

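Run:
```python
from h import *
c=grab("scene")
# station outline: box rear edge & bail bar in full px
f=lambda u,v:(220+u/3,150+v/3)
P=cast(c,[f(399,155),f(457,150),f(411,213),f(466,207)],.048);print(P.round(3))
Q=cast(c,[f(432,358),f(499,352)],.003);print(Q.round(3))
s=get_state();Rt=down(np.pi/2+.15)
t,r=delta([.56,.125,.25],Rt);print("turn",r)
print("then shift",(Rt.inv().apply(np.array([.555,.125,.25])-s["eef_pos"])/.12).round(3))
```

```text
[[0.532 0.1   0.048]
 [0.52  0.149 0.048]
 [0.589 0.114 0.048]
 [0.578 0.159 0.048]]
[[0.696 0.142 0.003]
 [0.684 0.195 0.003]]
turn [ 0.0002 -0.0786 -0.0001]
then shift [ 2.064 -0.045 -4.612]
```

Request:
send_rows([
  [[0,0,0],[0,-0.0224,0]],
  [[0,0,0],[0,-0.0224,0]],
  [[0,0,0],[0,-0.0224,0]],
  [[0,0,0],[0,-0.0224,0]],
  [[0.134,0,-0.365],[0,0,0]],
  [[0.134,0,-0.365],[0,0,0]],
  [[0.134,0,-0.365],[0,0,0]],
  [[0.134,0,-0.365],[0,0,0]],
  [[0.134,0,-0.365],[0,0,0]],
  [[0.134,0,-0.365],[0,0,0]],
  [[0.134,0,-0.365],[0,0,0]],
  [[0.134,0,-0.365],[0,0,0]],
], gripper=0)

```text
time: 1.45
eef_pos: [0.4299, 0.3198, 0.2455]
tcp_rot: [-0.703, -0.078, 0.077, 0.703]
contact_force: [0.5, 0.8, -0.1]
opening: 1.001
```

Request:
send_rows([
  [[0.134,0,-0.365],[0,0,0]],
  [[0.134,0,-0.365],[0,0,0]],
  [[0.134,0,-0.365],[0,0,0]],
  [[0.134,0,-0.365],[0,0,0]],
  [[0.134,0,-0.365],[0,0,0]],
  [[0,0,0],[0,0,0]],
  [[0,0,0],[0,0,0]],
  [[0,0,0],[0,0,0]],
])

```text
time: 2.25
eef_pos: [0.5547, 0.1259, 0.2451]
tcp_rot: [-0.703, -0.077, 0.078, 0.703]
contact_force: [-0.5, 0.9, 0.4]
opening: 1.008
```

Run:
```python
from h import *
c=grab("wrist");s=get_state();print(s["eef_pos"],R.from_quat(s["tcp_rot"]).as_matrix().round(3),s["contact_force"])
cv2.imwrite("pics/w1.png",c["img"])
```

```text
[0.55463909 0.12624774 0.24516928] [[ 0.976 -0.    -0.219]
 [ 0.219  0.     0.976]
 [-0.    -1.     0.   ]] [ 0.76418882 -0.02496515 -1.09985411]
```

View pics/w1.png

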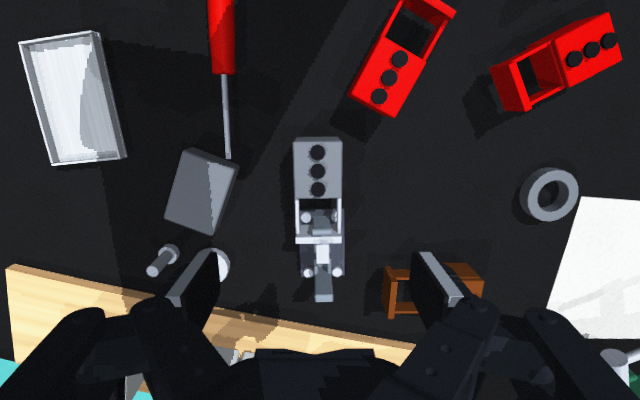

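The wrist view shows the box top at about (293–342, 139–198), the bail bar at row ~240, the keeper and shank at (322,250–300), and the tray corners at (20,42), (98,31), (126,157) and (52,165). The station is aligned with the tool. I'll measure it from masks.

Run:
```python
from h import *
c=grab("wrist");g=c["img"].astype(int)
m=((g.max(2)>75)&(g.max(2)-g.min(2)<40)).astype(np.uint8)
b=m.copy();b[:, :270]=0;b[:,360:]=0;b[:130]=0;b[196:]=0
ct=max(cv2.findContours(b,0,1)[0],key=cv2.contourArea);print(cv2.boundingRect(ct))
for v in (150,170,190):x=np.where(m[v,270:360])[0]+270;print(v,x.min(),x.max())
for u in (298,305,338):print(u,[ (i+130) for i in np.where(np.diff(m[130:270,u].astype(int)))[0]])
t=m.copy();t[:,150:]=0;t[190:]=0
ct=max(cv2.findContours(t,0,1)[0],key=cv2.contourArea);q=cv2.boxPoints(cv2.minAreaRect(ct))
q=cv2.approxPolyDP(cv2.convexHull(ct),8,True)[:,0];print(q)
P=cast(c,q,.015);print("tray",P.round(4),P.mean(0),np.linalg.norm(np.diff(P,axis=0),axis=1))
B=cast(c,[(293.5,139),(342.5,139),(343.5,198),(294,198)],.048);print("box",B.round(4),B.mean(0).round(4),np.linalg.norm(np.diff(B,axis=0),axis=1))
cr=c["img"][125:310,260:385];cv2.imwrite("pics/w1c.png",cv2.resize(cr,None,fx=3.2,fy=3.2,interpolation=cv2.INTER_CUBIC))
```

```text
(292, 137, 50, 59)
150 293 341
170 293 341
190 294 341
298 [np.int64(137), np.int64(243)]
305 [np.int64(136), np.int64(198), np.int64(210), np.int64(244), np.int64(248), np.int64(249), np.int64(267)]
338 [np.int64(137)]
[[ 98  32]
 [126 156]
 [ 51 165]
 [ 17  42]]
tray [[ 0.4625 -0.1238  0.015 ]
 [ 0.5866 -0.0841  0.015 ]
 [ 0.6162 -0.1725  0.015 ]
 [ 0.4883 -0.2137  0.015 ]] [ 0.53839734 -0.14851861  0.015     ] [0.13027573 0.09320338 0.13433521]
box [[0.5236 0.0981 0.048 ]
 [0.513  0.1455 0.048 ]
 [0.572  0.1613 0.048 ]
 [0.5833 0.1109 0.048 ]] [0.548  0.1289 0.048 ] [0.04855412 0.06107564 0.05159839]
```

View pics/w1c.png

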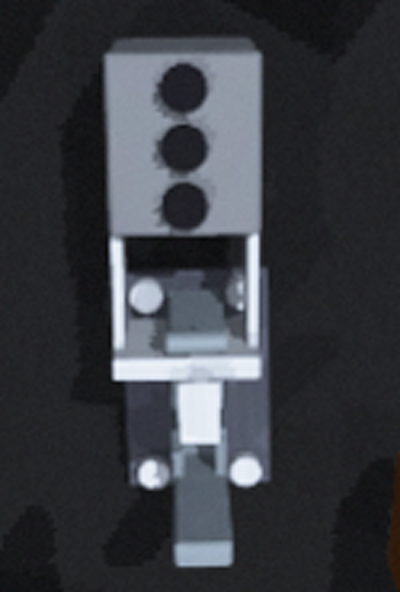

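Run:
```python
from h import *
c=grab("wrist");f=lambda L:[(260+u/3.2,125+v/3.2) for u,v in L]
B=cast(c,f([(106,53),(262,53),(262,235),(109,235)]),.048)
print("box",B.round(4),np.linalg.norm(np.roll(B,-1,0)-B,axis=1).round(4))
bar=cast(c,f([(113,357),(261,355),(261,378),(113,380)]),.050);print("bar",bar.round(4),bar.mean(0))
d=(B[2]+B[3]-B[0]-B[1]);print("yaw box",np.arctan2(d[1],d[0]));w=B[1]+B[2]-B[0]-B[3];print(np.arctan2(-w[0],w[1]))
w=bar[1]+bar[2]-bar[0]-bar[3];print("bar",np.arctan2(-w[0],w[1]))
d=bar.mean(0)-B.mean(0);print("centre->bar",np.hypot(*d[:2]),np.arctan2(d[1],d[0]),B.mean(0))
k=cast(c,f([(203,445),(203,550)]),.072);print("shank",k.round(4))
H=cast(c,f([(146,295),(240,293),(245,471),(152,473)]),.006);print("bolts",H.round(4));d=H[2]+H[3]-H[0]-H[1];print("hook yaw",np.arctan2(d[1],d[0]))
yaw=.225;ex=np.array([np.cos(yaw),np.sin(yaw),0]);p=B.mean(0);p[2]=.026
print("to box",delta(p,down(np.pi/2+yaw)))
```

```text
box [[0.5262 0.0984 0.048 ]
 [0.5156 0.1456 0.048 ]
 [0.5728 0.1599 0.048 ]
 [0.5838 0.1112 0.048 ]] [0.0484 0.059  0.0499 0.059 ]
bar [[0.6248 0.1212 0.05  ]
 [0.6132 0.1695 0.05  ]
 [0.6213 0.1716 0.05  ]
 [0.633  0.1229 0.05  ]] [0.62307014 0.14629048 0.05      ]
yaw box 0.23250955445050167
0.22146558357244842
bar 0.23588234754120735
centre->bar 0.07553380387198426 0.2341047012241654 [0.54959671 0.12876874 0.048     ]
shank [[0.6389 0.1549 0.072 ]
 [0.677  0.1638 0.072 ]]
bolts [[0.6166 0.1296 0.006 ]
 [0.6081 0.1638 0.006 ]
 [0.6804 0.1836 0.006 ]
 [0.6893 0.1478 0.006 ]]
hook yaw 0.2560943865003061
to box (array([-0.037,  1.828,  0.028]), array([-0.    , -0.0006, -0.    ]))
```

Request:
send_rows([
  [[-0.037,0.2,0.028],[0,-0.0018,0]],
  [[0,0.25,0],[0,0,0]],
  [[0,0.25,0],[0,0,0]],
  [[0,0.25,0],[0,0,0]],
  [[0,0.25,0],[0,0,0]],
  [[0,0.25,0],[0,0,0]],
  [[0,0.2,0],[0,0,0]],
  [[0,0.11,0],[0,0,0]],
  [[0,0.1,0],[0,0,0]],
  [[0,0,0],[0,0,0]],
  [[0,0,0],[0,0,0]],
])

```text
time: 3.5
eef_pos: [0.551, 0.1277, 0.023]
tcp_rot: [0.702, 0.082, -0.081, -0.702]
contact_force: [0.2, 0.2, -0.4]
opening: 1.005
```

Run:
```python
from h import *
c=grab("wrist");s=get_state();print(s["eef_pos"],s["contact_force"],s["opening"])
cv2.imwrite("pics/w2.png",c["img"])
```

```text
[0.55129419 0.12769028 0.02339493] [ 0.31890592 -0.36545003  0.11889656] 0.9957058814191635
```

View pics/w2.png

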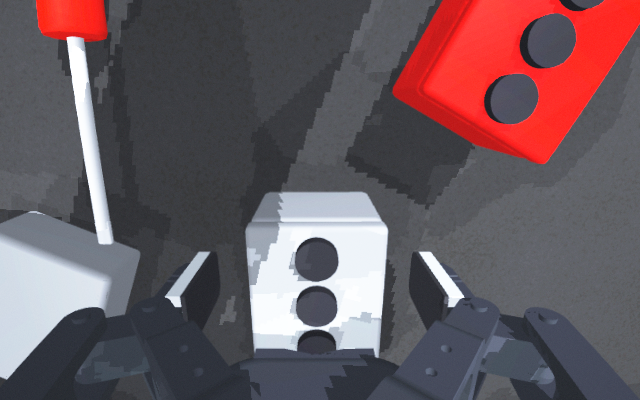

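The box spans columns 246–387 and sits about 1 mm right of the jaw centre. Both fingers are clear of the cover and the red decoy. I'll centre the jaws and close.

Request:
send_rows([
  [[0,0,0.008],[0,0,0]],
  [[0,0,0],[0,0,0]],
  [[0,0,0],[0,0,0]],
  [[0,0,0],[0,0,0]],
  [[0,0,0],[0,0,0]],
  [[0,0,0],[0,0,0]],
  [[0,0,0],[0,0,0]],
  [[0,0,0],[0,0,0]],
  [[0,0,0],[0,0,0]],
  [[0,0,0],[0,0,0]],
  [[0,0,0],[0,0,0]],
  [[0,0,0],[0,0,0]],
], gripper=1, grip_force=45)

```text
time: 4.75
eef_pos: [0.5507, 0.1284, 0.0231]
tcp_rot: [0.702, 0.082, -0.081, -0.702]
contact_force: [-0.8, -1.1, 5.5]
opening: 0.581
```

Request:
send_rows([
  [[0,0,0],[0,0,0]],
  [[0,0,0],[0,0,0]],
  [[0,-0.006,0],[0,0,0]],
  [[0,-0.006,0],[0,0,0]],
  [[0,0,0],[0,0,0]],
  [[0,0,0],[0,0,0]],
])

```text
time: 5.35
eef_pos: [0.5498, 0.1283, 0.0231]
tcp_rot: [0.702, 0.081, -0.081, -0.702]
contact_force: [1.9, -0.2, -1.2]
opening: 0.581
```

```bash
cat > f.py <<'E'
from h import *
a=[]
for i in range(8):
    s=get_state();a.append(s["contact_force"]);read_camera("side")
yaw=.235;e=np.array([[np.cos(yaw),np.sin(yaw),0],[-np.sin(yaw),np.cos(yaw),0],[0,0,1]])
print("F hook axes",(e@np.mean(a,0)).round(2),"sd",np.std(a,0).round(2),"pos hook axes",(e@s["eef_pos"]*1000).round(2),"torque",s["wrist_torque"].round(2),"open",s["opening"],s["time"])
E
python3 f.py
```

```text
F hook axes [ 0.96 -0.35 -2.06] sd [0.49 0.41 0.59] pos hook axes [564.42  -3.11  23.15] torque [-0.05 -0.13 -0.05] open 0.5794311289271696 5.7
```

Request:
send_rows([
  [[0,-0.006,0],[0,0,0]],
  [[0,-0.006,0],[0,0,0]],
  [[0,0,0],[0,0,0]],
  [[0,0,0],[0,0,0]],
])

```text
time: 6.15
eef_pos: [0.5496, 0.1284, 0.0247]
tcp_rot: [-0.702, -0.081, 0.082, 0.702]
contact_force: [0.9, 0.9, -5.3]
opening: 0.578
```

```bash
python3 f.py
```

```text
F hook axes [ 0.28  0.27 -4.71] sd [0.37 0.38 0.61] pos hook axes [564.44  -3.13  24.87] torque [-0.03  0.09  0.01] open 0.581752559506927 6.5
```

Request:
send_rows([
  [[0.0083,0,0],[0,0,0]],
  [[0.0083,0,0],[0,0,0]],
  [[0,0,0],[0,0,0]],
])

```text
time: 6.85
eef_pos: [0.5521, 0.1289, 0.0251]
tcp_rot: [0.702, 0.081, -0.081, -0.702]
contact_force: [0.0, 0.4, -4.6]
opening: 0.583
```

```bash
python3 f.py
```

```text
F hook axes [-0.18  0.03 -4.57] sd [0.37 0.29 0.39] pos hook axes [566.76  -3.2   24.98] torque [ 0.02  0.09 -0.01] open 0.5770294739673115 7.2
```

Request:
send_rows([
  [[0.0083,0,0],[0,0,0]],
  [[0.0083,0,0],[0,0,0]],
  [[0,0,0],[0,0,0]],
])

```text
time: 7.55
eef_pos: [0.5542, 0.1293, 0.0251]
tcp_rot: [0.702, 0.081, -0.081, -0.702]
contact_force: [0.2, 0.2, -5.3]
opening: 0.58
```

```bash
python3 f.py
```

```text
F hook axes [ 0.19 -0.15 -4.47] sd [0.38 0.3  0.53] pos hook axes [568.77  -3.21  24.99] torque [-0.03  0.08 -0.05] open 0.5780514720077403 7.9
```

Request:
send_rows([
  [[0.0083,0,0],[0,0,0]],
  [[0.0083,0,0],[0,0,0]],
  [[0,0,0],[0,0,0]],
])

```text
time: 8.25
eef_pos: [0.5561, 0.1298, 0.0251]
tcp_rot: [-0.702, -0.081, 0.081, 0.702]
contact_force: [-0.2, 0.0, -4.4]
opening: 0.576
```

```bash
python3 f.py
```

```text
F hook axes [-0.01  0.06 -4.35] sd [0.35 0.16 0.56] pos hook axes [570.77  -3.21  24.97] torque [-0.05  0.1  -0.04] open 0.5766525729499942 8.6
```

Request:
send_rows([
  [[0.0083,0,0],[0,0,0]],
  [[0.0083,0,0],[0,0,0]],
  [[0,0,0],[0,0,0]],
])

```text
time: 8.95
eef_pos: [0.5581, 0.1303, 0.0251]
tcp_rot: [0.702, 0.081, -0.081, -0.702]
contact_force: [0.3, 0.2, -4.6]
opening: 0.58
```

```bash
python3 f.py
```

```text
F hook axes [ 0.06  0.16 -4.39] sd [0.3  0.41 0.39] pos hook axes [572.77  -3.2   24.99] torque [0.02 0.07 0.05] open 0.5786734547607638 9.3
```

Request:
send_rows([
  [[0.0083,0,0],[0,0,0]],
  [[0.0083,0,0],[0,0,0]],
  [[0,0,0],[0,0,0]],
])

```text
time: 9.65
eef_pos: [0.56, 0.1307, 0.0251]
tcp_rot: [0.702, 0.081, -0.081, -0.702]
contact_force: [0.8, -0.3, -4.9]
opening: 0.582
```

```bash
python3 f.py
```

```text
F hook axes [ 0.17 -0.   -4.65] sd [0.58 0.43 0.52] pos hook axes [574.77  -3.2   25.02] torque [ 0.01  0.09 -0.01] open 0.581095444574255 10.0
```

Request:
send_rows([
  [[0.0083,0,0],[0,0,0]],
  [[0.0083,0,0],[0,0,0]],
  [[0,0,0],[0,0,0]],
])

```text
time: 10.35
eef_pos: [0.5619, 0.1312, 0.0251]
tcp_rot: [0.702, 0.081, -0.081, -0.702]
contact_force: [-0.5, 0.7, -4.9]
opening: 0.578
```

```bash
python3 f.py
```

```text
F hook axes [-0.02 -0.03 -4.58] sd [0.56 0.34 0.47] pos hook axes [576.71  -3.22  24.97] torque [-0.    0.06  0.04] open 0.582049792796012 10.7
```

Request:
send_rows([
  [[0.0083,0,0],[0,0,0]],
  [[0,0,0],[0,0,0]],
])

```text
time: 10.95
eef_pos: [0.5623, 0.1313, 0.0249]
tcp_rot: [0.702, 0.081, -0.082, -0.702]
contact_force: [-0.8, 0.4, -3.9]
opening: 0.578
```

```bash
python3 f.py
```

```text
F hook axes [-1.49  0.09 -3.92] sd [0.53 0.7  0.49] pos hook axes [577.5   -3.19  24.86] torque [-0.05  0.35 -0.02] open 0.5787169445048563 11.3
```

Request:
send_rows([
  [[0.0083,0,0],[0,0,0]],
  [[0,0,0],[0,0,0]],
])

```text
time: 11.55
eef_pos: [0.5635, 0.1316, 0.0249]
tcp_rot: [-0.702, -0.081, 0.081, 0.702]
contact_force: [-0.8, -0.3, -4.0]
opening: 0.576
```

```bash
python3 f.py
python3 - <<'E'
from h import *
c=read_camera("side")["img"][140:240,260:360];d=read_camera("scene")["img"][180:280,330:430]
cv2.imwrite("pics/s3.png",np.hstack([cv2.resize(i,None,fx=4,fy=4,interpolation=cv2.INTER_CUBIC) for i in(c,d)]))
E
```

```text
F hook axes [-1.29 -0.07 -4.66] sd [0.39 0.41 0.46] pos hook axes [578.64  -3.2   24.89] torque [-0.06  0.37  0.01] open 0.5795137352365242 11.9
```

View pics/s3.png

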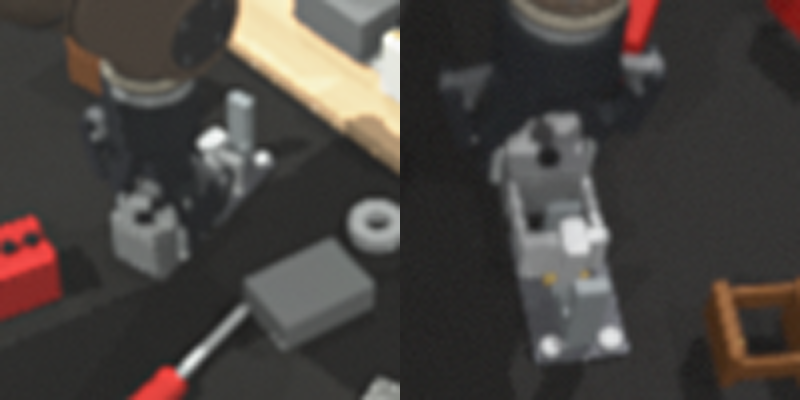

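Contact with the keeper began at about 576.9, with 1.3–1.5 N there. The nose should be clear by about 583.2, and the hard stop should come at about 584.2.

Request:
send_rows([
  [[0.0083,0,0],[0,0,0]],
  [[0.0083,0,0],[0,0,0]],
  [[0.0083,0,0],[0,0,0]],
  [[0,0,0],[0,0,0]],
])

```text
time: 12.45
eef_pos: [0.5662, 0.1323, 0.0247]
tcp_rot: [-0.702, -0.081, 0.082, 0.702]
contact_force: [-2.2, -1.1, -5.9]
opening: 0.58
```

```bash
python3 f.py
```

```text
F hook axes [-2.82  0.36 -5.83] sd [0.62 0.5  0.62] pos hook axes [581.63  -3.28  24.93] torque [-0.18  0.62  0.06] open 0.5784734666075534 12.8
```

Request:
send_rows([
  [[0.0083,0,0],[0,0,0]],
  [[0,0,0],[0,0,0]],
])

```text
time: 13.05
eef_pos: [0.5674, 0.1325, 0.0249]
tcp_rot: [0.702, 0.081, -0.081, -0.702]
contact_force: [-1.9, -0.5, -5.1]
opening: 0.576
```

```bash
python3 f.py
```

```text
F hook axes [-2.97 -0.11 -5.82] sd [0.55 0.3  0.61] pos hook axes [582.68  -3.28  24.99] torque [-0.18  0.73  0.06] open 0.5769376686222558 13.4
```

Request:
send_rows([
  [[0.006,0,0],[0,0,0]],
  [[0,0,0],[0,0,0]],
])

```text
time: 13.65
eef_pos: [0.5681, 0.1327, 0.0249]
tcp_rot: [-0.702, -0.081, 0.081, 0.702]
contact_force: [-3.7, -1.1, -5.3]
opening: 0.581
```

```bash
python3 f.py
```

```text
F hook axes [-3.37 -0.21 -5.93] sd [0.48 0.47 0.35] pos hook axes [583.37  -3.25  24.94] torque [-0.19  0.76  0.07] open 0.5803484954242656 14.0
```

Request:
send_rows([
  [[0.004,0,0],[0,0,0]],
  [[0,0,0],[0,0,0]],
])

```text
time: 14.25
eef_pos: [0.5686, 0.1328, 0.0249]
tcp_rot: [-0.702, -0.081, 0.081, 0.702]
contact_force: [-3.7, -0.3, -5.7]
opening: 0.577
```

```bash
python3 f.py
```

```text
F hook axes [-3.68  0.1  -6.06] sd [0.2  0.46 0.6 ] pos hook axes [583.88  -3.27  24.97] torque [-0.21  0.78  0.06] open 0.5777704681709246 14.6
```

Request:
send_rows([
  [[0.004,0,0],[0,0,0]],
  [[0,0,0],[0,0,0]],
])

```text
time: 14.85
eef_pos: [0.569, 0.1329, 0.0249]
tcp_rot: [0.702, 0.081, -0.081, -0.702]
contact_force: [-3.8, -0.8, -5.3]
opening: 0.581
```

```bash
python3 f.py
```

```text
F hook axes [-3.96  0.15 -5.91] sd [0.39 0.27 0.71] pos hook axes [584.36  -3.24  24.96] torque [-0.17  0.92  0.03] open 0.5761584354054206 15.2
```

Request:
send_rows([
  [[0.004,0,0],[0,0,0]],
  [[0,0,0],[0,0,0]],
])

```text
time: 15.45
eef_pos: [0.5694, 0.133, 0.0249]
tcp_rot: [0.702, 0.081, -0.082, -0.702]
contact_force: [-4.7, -0.9, -5.9]
opening: 0.582
```

```bash
python3 f.py
```

```text
F hook axes [-5.15 -0.03 -6.1 ] sd [0.45 0.53 0.31] pos hook axes [584.72  -3.27  24.9 ] torque [-0.24  0.95  0.02] open 0.5779261143644736 15.8
```

The force step to 5.2 N shows the stop was just reached, so the keeper is fully open. I'll lift slowly and watch for a jam.

Request:
send_rows([
  [[0,-0.012,0],[0,0,0]],
  [[0,-0.012,0],[0,0,0]],
  [[0,-0.012,0],[0,0,0]],
  [[0,0,0],[0,0,0]],
])

```text
time: 16.25
eef_pos: [0.5695, 0.133, 0.0296]
tcp_rot: [0.702, 0.081, -0.082, -0.702]
contact_force: [-5.0, -2.6, -5.2]
opening: 0.576
```

```bash
python3 f.py
```

```text
F hook axes [-5.93 -0.43 -5.31] sd [0.43 0.53 0.45] pos hook axes [584.77  -3.28  29.57] torque [-0.33  1.15  0.02] open 0.5789470906950556 16.6
```

Request:
send_rows([
  [[0,-0.012,0],[0,0,0]],
  [[0,-0.012,0],[0,0,0]],
  [[0,-0.012,0],[0,0,0]],
  [[0,0,0],[0,0,0]],
])

```text
time: 17.05
eef_pos: [0.5726, 0.1333, 0.0357]
tcp_rot: [0.702, 0.084, -0.078, -0.702]
contact_force: [0.1, -0.5, -4.4]
opening: 0.581
```

```bash
python3 f.py
```

```text
F hook axes [-0.5  -0.16 -3.98] sd [0.52 0.57 0.82] pos hook axes [586.24  -3.49  34.56] torque [-0.   -0.08 -0.06] open 0.5832919715352115 17.4
```

```bash
python3 f.py;  python3 - <<'E'
from h import *
print(R.from_quat(get_state()["tcp_rot"]).as_matrix().round(4))
c=read_camera("side")["img"][140:215,280:355];d=read_camera("scene")["img"][190:265,335:410]
cv2.imwrite("pics/s4.png",np.hstack([cv2.resize(i,None,fx=5.3,fy=5.3,interpolation=cv2.INTER_CUBIC) for i in(c,d)]))
E
```

```text
F hook axes [-0.09 -0.11 -1.44] sd [0.47 0.49 0.58] pos hook axes [585.06  -3.32  33.93] torque [-0.04  0.06 -0.02] open 0.5800361626043149 17.8
[[ 9.735e-01 -9.000e-04 -2.285e-01]
 [ 2.285e-01 -1.000e-04  9.735e-01]
 [-9.000e-04 -1.000e+00  1.000e-04]]
```

View pics/s4.png

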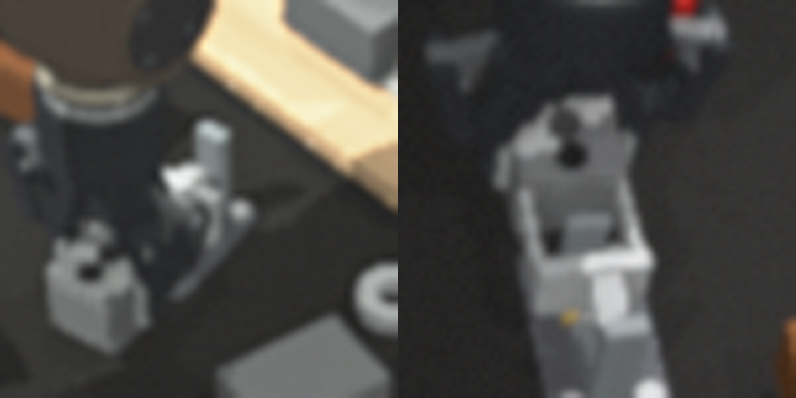

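```bash
python3 f.py;  python3 - <<'E'
from h import *
d=[cv2.resize(read_camera("scene")["img"][203:258,350:400].astype(np.float32),None,fx=10,fy=10,interpolation=cv2.INTER_LANCZOS4) for i in range(4)]
d=np.mean(d,0);e=np.mean([cv2.resize(read_camera("side")["img"][155:210,290:340].astype(np.float32),None,fx=10,fy=10,interpolation=cv2.INTER_LANCZOS4) for i in range(4)],0)
o=np.hstack([d,e])[:, :800];o=np.hstack([d,e]);o=cv2.resize(o,(800,440));cv2.imwrite("pics/s5.png",np.clip(o*1.3,0,255))
E
python3 f.py
```

```text
F hook axes [-1.96  0.17 -4.51] sd [0.6  0.3  0.66] pos hook axes [583.68  -3.07  32.73] torque [-0.17  0.56  0.03] open 0.5754678441797437 18.3
F hook axes [-1.15 -0.15 -3.73] sd [0.72 0.47 0.61] pos hook axes [586.26  -3.52  34.58] torque [-0.02  0.01  0.03] open 0.5841625418578158 19.1[ WARN:0@14.470] global loadsave.cpp:1063 imwrite_ Unsupported depth image for selected encoder is fallbacked to CV_8U.
```

View pics/s5.png

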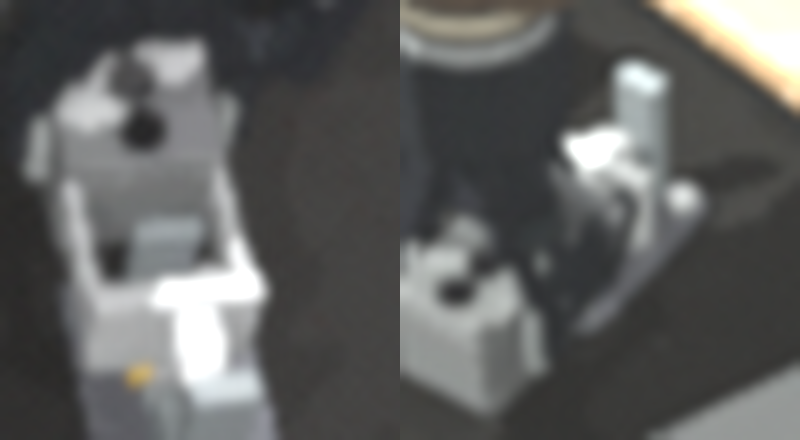

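Run:
```python
from h import *
yaw=.235;e=np.array([[np.cos(yaw),np.sin(yaw),0],[-np.sin(yaw),np.cos(yaw),0],[0,0,1]])
for i in range(14):
    s=get_state();print(round(s["time"],2),(e@s["eef_pos"]*1000).round(1),(e@s["contact_force"]).round(1),s["qpos"].round(4)[1:5]);read_camera("side")
```

```text
19.15 [586.3  -3.5  34.6] [ 0.  -0.3 -1.3] [3.5360e-01 1.9206e+00 2.0000e-04 8.6390e-01]
19.2 [586.2  -3.5  34.5] [-0.3  0.5 -1.9] [3.5360e-01 1.9207e+00 2.0000e-04 8.6400e-01]
19.25 [586.1  -3.5  34.5] [ 0.6 -0.3 -0.9] [3.5370e-01 1.9207e+00 1.0000e-04 8.6410e-01]
19.3 [586.   -3.5  34.5] [ 0.2 -0.1 -2.3] [3.5370e-01 1.9208e+00 1.0000e-04 8.6430e-01]
19.35 [585.9  -3.5  34.4] [ 0.6 -0.3 -0.9] [3.5370e-01 1.9209e+00 1.0000e-04 8.6440e-01]
19.4 [585.8  -3.4  34.4] [-0.3 -0.7 -0.6] [0.3537 1.921  0.     0.8646]
19.45 [585.7  -3.4  34.3] [-1.1  0.4 -1.7] [0.3537 1.9211 0.     0.8647]
19.5 [585.6  -3.4  34.2] [-0.8 -0.5 -0.8] [0.3537 1.9212 0.     0.865 ]
19.55 [585.3  -3.4  34.1] [-0.2  0.1 -1.3] [ 0.3538  1.9215 -0.      0.8654]
19.6 [584.9  -3.3  33.8] [-1.3  0.2 -1.8] [ 3.540e-01  1.922e+00 -1.000e-04  8.659e-01]
19.65 [584.5  -3.2  33.5] [-1.1  0.9 -2.9] [ 3.5420e-01  1.9224e+00 -1.0000e-04  8.6630e-01]
19.7 [584.   -3.1  33.1] [-2.  -0.7 -4.1] [ 3.545e-01  1.923e+00 -2.000e-04  8.667e-01]Traceback (most recent call last):
  File "<stdin>", line 4, in <module>
ValueError: 200 camera calls are used up
```

The camera calls are used up because my force script was spending them, so from here I go by force and pose only. The readings fit the bar's lower edge riding over the round heel at about 24 mm. That puts the bar top at about 61 mm, already above the nose. Forces are low, so I'll keep lifting straight up with light pressure.

Request:
send_rows([
  [[0,-0.02,0],[0,0,0]],
  [[0,-0.02,0],[0,0,0]],
  [[0,-0.02,0],[0,0,0]],
])

```text
time: 20.0
eef_pos: [0.5689, 0.133, 0.0404]
tcp_rot: [-0.702, -0.081, 0.082, 0.702]
contact_force: [-0.9, -0.6, -4.6]
opening: 0.582
```

Request:
send_rows([
  [[0,-0.02,0],[0,0,0]],
  [[0,-0.02,0],[0,0,0]],
])

```text
time: 20.2
eef_pos: [0.5695, 0.133, 0.0458]
tcp_rot: [0.702, 0.081, -0.081, -0.702]
contact_force: [-1.5, 0.6, -5.6]
opening: 0.577
```

Request:
send_rows([
  [[0,-0.025,0],[0,0,0]],
  [[0,-0.025,0],[0,0,0]],
  [[0,-0.025,0],[0,0,0]],
  [[0,0,0],[0,0,0]],
])

```text
time: 20.6
eef_pos: [0.5701, 0.1331, 0.0554]
tcp_rot: [0.702, 0.082, -0.081, -0.702]
contact_force: [-0.6, 0.4, -4.4]
opening: 0.579
```

Request:
send_rows([
  [[0,-0.025,0],[0,0,0]],
  [[0,-0.025,0],[0,0,0]],
  [[0,-0.025,0],[0,0,0]],
  [[0,0,0],[0,0,0]],
])

```text
time: 21.0
eef_pos: [0.57, 0.133, 0.0643]
tcp_rot: [0.702, 0.082, -0.081, -0.702]
contact_force: [-1.0, 0.2, -4.2]
opening: 0.583
```

Request:
send_rows([
  [[0,-0.025,0],[0,0,0]],
  [[0,-0.025,0],[0,0,0]],
  [[0,-0.025,0],[0,0,0]],
  [[0,-0.025,0],[0,0,0]],
  [[0,0,0],[0,0,0]],
])

```text
time: 21.5
eef_pos: [0.5704, 0.1331, 0.0766]
tcp_rot: [0.702, 0.082, -0.081, -0.702]
contact_force: [0.0, -0.8, -3.6]
opening: 0.58
```

Request:
send_rows([
  [[0,-0.05,0],[0,0,0]],
  [[0,-0.1,0],[0,0,0]],
  [[0,-0.15,0],[0,0,0]],
  [[0,-0.15,0],[0,0,0]],
  [[0,-0.15,0],[0,0,0]],
  [[0,-0.05,0],[0,0,0]],
  [[0,0,0],[0,0,0]],
  [[0,0,0],[0,0,0]],
])

```text
time: 22.3
eef_pos: [0.5691, 0.133, 0.1531]
tcp_rot: [-0.702, -0.081, 0.082, 0.702]
contact_force: [-0.8, -0.6, -4.9]
opening: 0.58
```

Run:
```python
from h import *
i=cv2.imread("pics/w1.png")[20:180,5:140];cv2.imwrite("pics/tc.png",cv2.resize(i,None,fx=3.6,fy=3.6,interpolation=cv2.INTER_CUBIC))
```

```text
(no output)
```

View pics/tc.png

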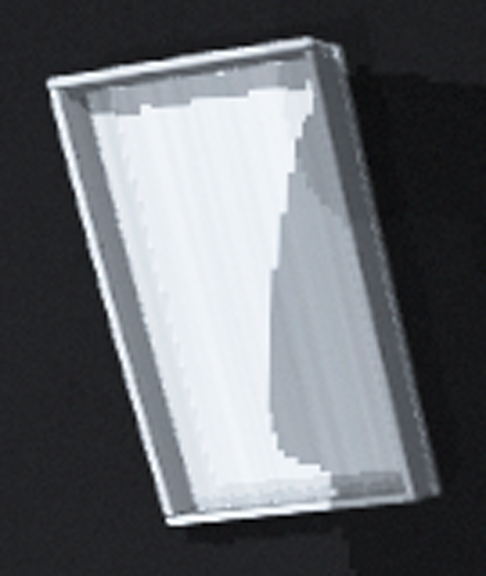

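Run:
```python
from h import *
T=np.eye(4);T[:3,:3]=np.c_[[.976,.219,0],[0,0,-1],[-.219,.976,0]];T[:3,3]=[.55464,.12625,.24517]
M=np.array([[-3e-4,.9587,.2844,-.0725],[-1e-4,-.2844,.9587,-.1281],[1,3e-4,2e-4,-5e-4],[0,0,0,1]])
c=dict(world_from_camera=T@M,K=np.array([[325.851,0,314.114],[0,325.851,197.154],[0,0,1]]),D=[-.0544,0,0,0,0])
f=lambda L:[(5+(u+.5)/3.6-.5,20+(v+.5)/3.6-.5) for u,v in L]
P=cast(c,f([(49,82),(313,39),(413,501),(167,524)]),.015);print(P.round(4),np.linalg.norm(np.roll(P,-1,0)-P,axis=1).round(4))
C=P.mean(0);d=P[2]+P[3]-P[0]-P[1];w=P[1]+P[2]-P[0]-P[3];y=(np.arctan2(d[1],d[0])+np.arctan2(-w[0],w[1]))/2;print(C,np.arctan2(d[1],d[0]),np.arctan2(-w[0],w[1]))
ex=np.array([np.cos(y),np.sin(y),0]);g=C-.025*ex;g[2]=.0261;print("TCP",g)
Rt=down(np.pi/2+y);print(delta(g,Rt));s=get_state();print((Rt.inv().apply(g-s["eef_pos"])/.12).round(3))
```

```text
[[ 0.4889 -0.2124  0.015 ]
 [ 0.4626 -0.1309  0.015 ]
 [ 0.5918 -0.0917  0.015 ]
 [ 0.6168 -0.1726  0.015 ]] [0.0856 0.135  0.0847 0.134 ]
[ 0.54006256 -0.15189503  0.015     ] 0.29812119379209007 0.305714360150522
TCP [ 0.51619336 -0.15932883  0.0261    ]
(array([-0.985,  1.059, -2.271]), array([-0.    , -0.0114, -0.0002]))
[-1.145  1.058 -2.194]
```

Request:
send_rows([
  [[0,0,0],[0,-0.0114,0]],
  [[-0.057,0,-0.11],[0,0,0]],
  [[-0.114,0,-0.22],[0,0,0]],
  [[-0.137,0,-0.263],[0,0,0]],
  [[-0.149,0,-0.285],[0,0,0]],
  [[-0.149,0,-0.285],[0,0,0]],
  [[-0.149,0,-0.285],[0,0,0]],
  [[-0.137,0,-0.263],[0,0,0]],
  [[-0.115,0,-0.22],[0,0,0]],
  [[-0.08,0,-0.154],[0,0,0]],
  [[-0.057,0,-0.11],[0,0,0]],
  [[0,0,0],[0,0,0]],
])

```text
time: 23.5
eef_pos: [0.5161, -0.1612, 0.1531]
tcp_rot: [-0.699, -0.105, 0.106, 0.699]
contact_force: [-0.4, 0.5, -4.8]
opening: 0.581
```

Request:
send_rows([
  [[0,0.1,0],[0,0,0]],
  [[0,0.2,0],[0,0,0]],
  [[0,0.2,0],[0,0,0]],
  [[0,0.2,0],[0,0,0]],
  [[0,0.13,0],[0,0,0]],
  [[0,0.06,0],[0,0,0]],
  [[0,0,0],[0,0,0]],
  [[0,0,0],[0,0,0]],
  [[0,0,0],[0,0,0]],
])

```text
time: 24.4
eef_pos: [0.5179, -0.1596, 0.0481]
tcp_rot: [0.7, 0.107, -0.106, -0.699]
contact_force: [0.1, -0.6, -3.7]
opening: 0.577
```

Run:
```python
from h import *
s=get_state();print(s["eef_pos"],s["contact_force"],s["wrist_torque"].round(2),delta([.5162,-.1593,.0261],down(np.pi/2+.302)))
```

```text
[ 0.51791348 -0.15955293  0.04808444] [ 0.05898459 -0.59129275 -3.6728259 ] [-0.02  0.12  0.01] (array([-0.013,  0.183,  0.007]), array([0.0003, 0.0001, 0.0003]))
```

Request:
send_rows([
  [[-0.013,0.04,0.007],[0,0,0]],
  [[0,0.04,0],[0,0,0]],
  [[0,0.04,0],[0,0,0]],
  [[0,0.03,0],[0,0,0]],
  [[0,0,0],[0,0,0]],
  [[0,0,0],[0,0,0]],
])

```text
time: 25.0
eef_pos: [0.5151, -0.159, 0.0286]
tcp_rot: [-0.699, -0.106, 0.106, 0.699]
contact_force: [-0.4, -0.2, -4.8]
opening: 0.581
```

Request:
send_rows([
  [[0,0.008,0],[0,0,0]],
  [[0,0.008,0],[0,0,0]],
  [[0,0,0],[0,0,0]],
])

```text
time: 25.3
eef_pos: [0.5152, -0.1589, 0.0269]
tcp_rot: [-0.699, -0.106, 0.106, 0.699]
contact_force: [-0.2, 0.0, -3.5]
opening: 0.578
```

Request:
send_rows([
  [[0,0.008,0],[0,0,0]],
  [[0,0,0],[0,0,0]],
  [[0,0,0],[0,0,0]],
])

```text
time: 25.6
eef_pos: [0.5153, -0.159, 0.0261]
tcp_rot: [0.699, 0.107, -0.106, -0.699]
contact_force: [-0.1, 0.6, -3.3]
opening: 0.582
```

Request:
send_rows([
  [[0,0.006,0],[0,0,0]],
  [[0,0,0],[0,0,0]],
  [[0,0,0],[0,0,0]],
])

```text
time: 25.9
eef_pos: [0.5153, -0.1591, 0.0261]
tcp_rot: [0.699, 0.106, -0.107, -0.699]
contact_force: [-3.4, 1.3, 5.4]
opening: 0.58
```

Request:
send_rows([
  [[0,0.006,0],[0,0,0]],
  [[0,0,0],[0,0,0]],
  [[0,0,0],[0,0,0]],
])

```text
time: 26.2
eef_pos: [0.5154, -0.1591, 0.0261]
tcp_rot: [-0.699, -0.106, 0.107, 0.699]
contact_force: [-7.3, 2.0, 10.9]
opening: 0.58
```

The station landed at TCP z = 0.0261, exactly as predicted for resting on the tray floor. I'll ease the load and open slightly.

Request:
send_rows([
  [[0,-0.008,0],[0,0,0]],
  [[0,0,0],[0,0,0]],
  [[0,0,0],[0,0,0]],
])

```text
time: 26.5
eef_pos: [0.5154, -0.1591, 0.0261]
tcp_rot: [0.699, 0.107, -0.106, -0.699]
contact_force: [-3.4, 1.4, 6.1]
opening: 0.579
```

Request:
send_rows([
  [[0,0,0],[0,0,0]],
  [[0,0,0],[0,0,0]],
  [[0,0,0],[0,0,0]],
  [[0,0,0],[0,0,0]],
], gripper=0.35, grip_force=20)

```text
time: 26.9
eef_pos: [0.5153, -0.1591, 0.0254]
tcp_rot: [0.699, 0.106, -0.106, -0.699]
contact_force: [-0.6, -0.6, 0.1]
opening: 0.65
```

Released with no wall contact: the opening is 0.65, about 3 mm clear on each side, and the force is near zero. I'll rise straight up.

Request:
send_rows([
  [[0,-0.03,0],[0,0,0]],
  [[0,-0.05,0],[0,0,0]],
  [[0,-0.1,0],[0,0,0]],
  [[0,0,0],[0,0,0]],
])

```text
time: 27.3
eef_pos: [0.5168, -0.1598, 0.0496]
tcp_rot: [0.7, 0.108, -0.105, -0.698]
contact_force: [0.9, -0.3, 0.2]
opening: 0.654
```

Request:
send_rows([
  [[0,-0.1,0],[0,0,0]],
  [[0,-0.2,0],[0,0,0]],
  [[0,-0.25,0],[0,0,0]],
  [[0,-0.25,0],[0,0,0]],
  [[0,-0.25,0],[0,0,0]],
  [[0,-0.15,0],[0,0,0]],
  [[0,0,0],[0,0,0]],
  [[0,0,0],[0,0,0]],
  [[0,0,0],[0,0,0]],
], gripper=0)

```text
time: 28.2
eef_pos: [0.5142, -0.1585, 0.1894]
tcp_rot: [-0.698, -0.106, 0.107, 0.7]
contact_force: [-0.4, -0.5, 0.6]
opening: 0.998
```

Run:
```python
from h import *
s=get_state();print(s["time"],s["eef_pos"],s["contact_force"].round(2),s["opening"])
try:
    cv2.imwrite("pics/end.png",read_camera("wrist")["img"]);print("pic")
except Exception as e:print(e)
```

```text
28.2 [ 0.51420984 -0.15847038  0.18940955] [-0.41 -0.49  0.59] 0.99839025905418
200 camera calls are used up
```

```bash
python3 -c "
from plant import sign_off
print(sign_off())"
```

```text
the job is handed in; nothing more can be done
None
```

The station is off the hook and, by the force and position readings, set down in the empty tray, let go and handed in at about 28 s. I have no picture of it there, because my force-reading script used up the last of the 200 camera calls during the lift.

- **Opening the keeper:** I gripped the box, raised it 1.8 mm and pushed it along the hook. The bail met the keeper after about 12.5 mm, and its spring force rose from about 1.4 N to 4 N. A step to about 5 N at 7.5 mm showed the stop was just reached.
- **Lifting off:** I lifted with the pressing position held. No force reading passed about 6 N on any axis, well under the 16 N limit.
- **An oddity in the lift:** at about 10 mm of lift the arm rocked by 1–1.5 mm for about 2 s, and the keeper force fell to between 0 and 2 N. I took this as the bar riding over the heel with its top already above the nose. The rest of the lift went freely, carrying only the station's weight.
- **Setting down:** the station touched the tray floor at the height I had predicted (TCP z 26.1 mm). The contact force briefly reached about 13 N, which is firmer than I intended, and I eased it before letting go.
- **Last checks:** the gripper is fully open at 19 cm height, and the force on the tool is about zero, against about 4.5 N while carrying the station. No reading showed the arm touching anything else on the bench.

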